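# Lock the bayonet cap on the air dryer and open its valve

## Robot

A 6-joint arm with a two-finger parallel gripper is mounted at the origin on the work surface. World frame = base frame: x ahead of the robot, y to its left, z up, the work surface at z = 0. Lengths are in m, angles in rad, forces in N, time in s.
With the tool pointing down it reaches from about 0.35 to 0.725 m from the base axis. Payload 4.3 kg.
Tool frame: the origin (TCP) lies on the centre line of the jaws, within the pads' length; the fingertips stand 17 mm ahead of it and the grasp point (between the pads) lies 2 mm behind it (manip.tcp_to_tips is the distance from the TCP to the fingertips, in m); z points along the fingers, y is the direction in which the jaws open and shut (so a half turn about z gives the same grasp; the last joint's range is limited). The gripper opens to 85 mm and grips with 20 to 120 N. Pads are 22 mm wide; open, the fingers measure 114 mm over their backs; the gripper's body (76 mm by 85 mm) begins 54 mm behind the grasp point. The pads swing forward as they close: fully open they stand 13 mm farther back than shut.
Start: joints at [-1.331, 0.377, 0.081, 1.274, 0, 1.46], TCP at [0.197, -0.54, 0.248] pointing down, gripper open.
Joint ranges: [-2.72, 2.72], [-0.84, 1.66], [-1.02, 1.22], [-1.77, 2.12], [-1.37, 1.28], [-3.14, 3.14]. Speed limits (rad/s): [2.57, 2.57, 3.14, 3.14, 3.14, 3.14].

## Interface

Orientations are given as a rotation vector (axis times angle).
In Python, from cell import manip gives the robot as it stands. The module is installed in compiled form; this text tells all that it offers.
- The arm moves only by the tool carry_out, never from a script. Its argument "plan" is one flat list of numbers, 7 for each row, row after row: the shift along the tool's x, y, z in m, then the turn, a rotation vector about the tool's x, y, z in rad, then the closure, from 0 (fully open) to 1 (shut). A call has 1 to 20 rows; each row is the pose to reach, as a shift and turn from the pose commanded when the call began, along the tool's axes at that moment; what a row does not reach only later rows make up. A row lasts 1/8 s, in which the tool goes at most 62.5 mm and 10.7 degrees, less where a joint would pass 70% of its speed; a pose out of reach is approached as far as the arm can. A call with a gripper value outside its range is refused whole. The fingers move at their own pace and stop on an object; the grip force is fixed at half the most. Time passes only in rows, so rows that repeat a pose let the fingers close. It gives the time, the measured TCP pose, the force and the opening at its end, in the units of the state.
- manip.get_state(): the state, without advancing time (a new reading comes with each control period).
- manip.read_camera(name): name is "scene" or "top" or "wrist"; returns (picture, depth): 420x560x3 uint8, blue, green, red; 420x560 float32, m along the optical axis (not along the pixel's ray), 0 where there is no reading.
- manip.camera_params(name): a dict with "intrinsics" (3x3 intrinsics, pixels), "k1" (the pictures are not rectified: a ray, as slopes to the right and down, at radius r is drawn at 1 + k1 r^2 times it, then the intrinsics apply), "xyz" and "rotation" of the camera in the world; the wrist camera has in their place "T_tool_cam" (4x4, takes a point from camera to tool coordinates, whose origin is the TCP and whose axes are the flange's). Camera axes: x right, y down, z forward; pixel columns grow to the right and rows downward; lengths in m; the calibration is good to about 2 mm. A picture is of the moment at which its call begins: read the wrist's pose just before it. camera_params takes no time and is no camera call.
- manip.job_done(): hands the job in, once; it reports no verdict.
The state is a dict: "t": time; "joint_positions": joint angles; "joint_vel": joint speeds; "joint_torque": joint torques, N m; "tcp_pos": TCP position; "ee_rot": TCP orientation; "force": force on the tool from outside, world axes, zero at the start; "moment": the same for the moment, N m; "width": finger opening in m.
Only numpy, scipy, OpenCV 4.12 (cv2) and the standard library are available. Lean on these libraries where they do the work, as an engineer would, in place of code of your own. Each camera call takes 0.05 s, during which the arm holds its last target. There are 200 camera calls.

## Task

Close up the air dryer: take the cap with the bar handle and lock it in the mouth of the leaning dryer housing - push it in against the spring with its lugs through the two slots, turn it clockwise about a quarter turn to the stop, and let the spring lift it into its notches. Only when the cap is locked, push the valve lever over, away from the robot, to its far stop to turn the air on. Leave the plain plug with the round knob and the other things on the bench where they are.

Things in the scene. Friction and masses are not known exactly. Their poses are not given: they have to be found in the camera images.
- cap: Bayonet cap, loose, upright on the bench, 81 mm tall, 0.18 kg. Origin: centre of its underside; z up its axis, x along the bar. Upward (z, mm): foot tapering to 30 dia, 0-10; aluminium neck 38 dia, 10-33, with 2 lugs along +x and -x reaching 36 from the axis, 16 wide, z 10-18; black flange 90 dia, 33-41; grey bar along x, 80 long, 22 wide, z 41-81. Half turn: same.
- plug: A bystander: plain plug of the same materials, foot and flange as the cap, 75 mm tall, but with a round grey knob of 52 mm diameter instead of the bar and without lugs. Origin: centre of its underside. Leave it.
- collar: Bayonet mouth, an aluminium ring 98 mm over the grey tube round it, fixed at the top of the dryer housing, which leans 30 degrees from vertical, mouth up and about towards the robot. Origin: centre of the mouth in the rim plane, 168 mm above the bench; z points out along the axis; x runs through the 2 entry slots (25 mm wide, hole 45 mm across): the cap enters with its x along this x, either way.
- collar_seat (a point): Point on the collar's axis 25 mm inside the rim: the cap's origin when locked (8 mm gap then left between flange and rim). The ring is 11 mm thick. Under it the lugs turn only clockwise (looking into the mouth), 80 degrees to a stop, where the ring's underside has a 4 mm deep notch for each lug.
- plunger (a joint): Spring plate in the mouth (steel disc, 43 mm), m pushed in; 0 = free, its face 20 mm inside the rim. Its spring pushes out with 3 N at 0 and 11 N at 0.013. The cap's foot presses it: lugs are clear below the ring and can turn from about 0.010; at 0.013 the flange meets the rim, fully pushed in; locked it reads 0.005.
- valve (a joint): Valve lever, rad: 0 = shut, leaning 0.55 rad towards the robot side; 1.1 = fully open, leaning 0.55 rad the other way (to the station's +x side, away from the robot). It stays where it is left; about 1 N at the tip moves it. Starts near 0.
- valve_tip (a point): Centre of the black ball, 26 mm diameter, at the end of the valve lever. The lever is a 10 mm rod, 85 mm from pivot to ball; the pivot is 74 mm above the bench, on a brass block about 18 cm to the side of the mouth.
- station: The dark steel base plate, 180 x 320 x 12 mm, fixed on the bench, that carries the dryer housing (on its +y side) and the valve (on its -y side). Origin: centre of its underside. z up, x the direction in which the lever swings open; the housing's mouth leans towards -x.
- spray: Bystander: clear spray bottle with a red trigger head, 210 mm tall, 72 mm diameter.
- bowl: Bystander: steel parts bowl, 110 mm diameter, 35 mm high.
- can: Bystander: spray can, 66 mm diameter, 190 mm tall.
- tape: Bystander: steel tape measure, 75 x 40 x 65 mm.
- rotary: Bystander: red rotary tool lying on the bench beyond the station, 185 mm long, 52 mm thick.
- square: Bystander: flat blue three-sided square, 170 x 120 mm, 12 mm thick at most, lying beyond the station.
Mind the look-alikes: they are no part of the job. Leave any purple or turquoise look-alike of the cap alone.

How it is judged:
On the way, in this order (a step that is already met when the one before it is completed fails the run):
1. the cap is pushed into the mouth against the spring, lugs under the ring (z of cap in the frame of collar below -0.0295 m and distance between cap and collar_seat below 0.012 m), for 0.05 s.
2. the cap is turned to the stop and lifted by the spring into its notches (distance between cap and collar_seat below 0.006 m and z of cap in the frame of collar above -0.0275 m and angle between the x axis of cap and the x axis of collar, either way round above 1.22 rad and angle between the z axis of cap and the z axis of collar, either way round below 0.12 rad), for 0.2 s.
At the end, for the whole second after the job is handed in: The cap sits locked in its notches: origin within 6 mm of the seat point and no more than 2.5 mm too deep, turned at least 70 degrees from the slots, its axis within 7 degrees of the mouth's, at rest; the valve lever is at least 0.95 rad over (of 1.1) (all of step 2 and linear speed of cap below 0.02 m/s and value of joint valve above 0.95 rad); the robot touches nothing.
It fails at once if the valve is opened before the cap is locked (value of joint valve above 0.5 rad and (distance between cap and collar_seat above 0.009 m or angle between the x axis of cap and the x axis of collar, either way round below 1.1 rad)).
It fails at once if the plug or another bystander is moved by more than 30 mm (distance of any of plug, spray, bowl, can, tape, rotary, square from where it was at the start of the episode above 0.03 m).
It also fails if it takes over 64 s, if anything falls off the work surface, if the arm or the gripper's body presses on something with over 40 N, if the wrist force passes 120 N, or if a joint passes its speed limit or range.

## Working session

There is one attempt and no reset: what is moved stays moved. The work goes in short steps, Python scripts to look and compute and a tool call to move; the robot and the scene stay as the last step left them, time stands still between calls to the robot, and variables do not carry over. Pictures are saved under pics/ and viewed, about 8 in all and at most 12, crops included, and the job is handed in when it is done.

Besides the shell and the picture viewer there is one more tool, called after "Emit:" as name(argument=value, ...) on one line, values as JSON. carry_out: Moves the arm, as the interface text tells. Its arguments: {"type":"object","properties":{"plan":{"type":"array"}},"required":["plan"]}

```bash
mkdir -p pics; cat > h.py <<'E'
import numpy as np, cv2
from scipy.spatial.transform import Rotation as R
from cell import manip
def cam(name):
    p=manip.camera_params(name)
    s=manip.get_state()
    im,d=manip.read_camera(name)
    if name=="wrist":
        T=np.eye(4);T[:3,:3]=R.from_rotvec(s["ee_rot"]).as_matrix();T[:3,3]=s["tcp_pos"]
        T=T@np.array(p["T_tool_cam"])
    else:
        T=np.eye(4);r=np.array(p["rotation"]);T[:3,:3]=r if r.shape==(3,3) else R.from_rotvec(r).as_matrix();T[:3,3]=p["xyz"]
    return im,d,np.array(p["intrinsics"]),p["k1"],T
def save(name,fn):
    im,d,K,k1,T=cam(name); cv2.imwrite(f"pics/{fn}.png",im); np.savez(f"pics/{fn}.npz",im=im,d=d,K=K,k1=k1,T=T)
def load(fn): return np.load(f"pics/{fn}.npz")
def slopes(z,uv):
    uv=np.asarray(uv,float).reshape(-1,2);K=z["K"];k1=float(z["k1"])
    s=np.c_[(uv[:,0]-K[0,2])/K[0,0],(uv[:,1]-K[1,2])/K[1,1]];q=s.copy()
    for _ in range(20): q=s/(1+k1*(q**2).sum(1,keepdims=True))
    return q
def ray(z,uv):
    q=slopes(z,uv);T=z["T"];v=np.c_[q,np.ones(len(q))]@T[:3,:3].T
    return T[:3,3],v
def dep(z,uv):  # world points from depth at pixels
    uv=np.asarray(uv).reshape(-1,2);d=z["d"][uv[:,1].astype(int),uv[:,0].astype(int)]
    o,v=ray(z,uv);return o+v*d[:,None]
def cloud(z,step=1):
    h,w=z["d"].shape;uu,vv=np.meshgrid(np.arange(0,w,step),np.arange(0,h,step));uv=np.c_[uu.ravel(),vv.ravel()]
    P=dep(z,uv);m=z["d"][uv[:,1],uv[:,0]]>0;return uv[m],P[m]
def atz(z,uv,h):
    o,v=ray(z,uv);return o+v*((h-o[2])/v[:,2])[:,None]
def proj(z,P):
    T=z["T"];p=(np.atleast_2d(P)-T[:3,3])@T[:3,:3];q=p[:,:2]/p[:,2:];q=q*(1+float(z["k1"])*(q**2).sum(1,keepdims=True));K=z["K"]
    return np.c_[q[:,0]*K[0,0]+K[0,2],q[:,1]*K[1,1]+K[1,2]]
def tri(za,uva,zb,uvb):
    o1,v1=ray(za,uva);o2,v2=ray(zb,uvb);v1=v1[0];v2=v2[0]
    t=np.linalg.lstsq(np.c_[v1,-v2],o2-o1,rcond=None)[0];a=o1+t[0]*v1;b=o2+t[1]*v2
    return (a+b)/2,np.linalg.norm(a-b)
E
python3 - <<'E'
from h import *
for n in("scene","top"): save(n,n+"0")
a=cv2.imread("pics/scene0.png");b=cv2.imread("pics/top0.png")
for n in("scene","top"): print(n,load(n+"0")["T"].round(3).tolist(),load(n+"0")["K"].round(0).tolist())
print(manip.camera_params("wrist"),manip.get_state())
E
```

```text
scene [[-0.763, 0.398, -0.51, 1.027], [0.647, 0.485, -0.589, 0.566], [0.013, -0.779, -0.627, 0.747], [0.0, 0.0, 0.0, 1.0]] [[417.0, 0.0, 282.0], [0.0, 417.0, 207.0], [0.0, 0.0, 1.0]]
top [[-0.013, -0.981, 0.192, 0.357], [-1.0, 0.007, -0.029, -0.009], [0.028, -0.192, -0.981, 1.06], [0.0, 0.0, 0.0, 1.0]] [[383.0, 0.0, 279.0], [0.0, 383.0, 205.0], [0.0, 0.0, 1.0]]
{'intrinsics': array([[363.95507627,   0.        , 282.98005447],
       [  0.        , 363.95507627, 207.56763986],
       [  0.        ,   0.        ,   1.        ]]), 'k1': 0.02394491287635013, 'T_tool_cam': array([[-3.74716637e-04, -9.62793259e-01, -2.70238785e-01,
         6.73774117e-02],
       [ 9.99999846e-01, -4.71664121e-04,  2.93808519e-04,
        -1.01516556e-03],
       [-4.10338801e-04, -2.70238633e-01,  9.62793287e-01,
        -1.27525703e-01],
       [ 0.00000000e+00,  0.00000000e+00,  0.00000000e+00,
         1.00000000e+00]])} {'t': 0.1, 'joint_positions': array([-1.33130446e+00,  3.78008679e-01,  7.97594260e-02,  1.27440597e+00,
        2.12325089e-05,  1.46047864e+00]), 'joint_vel': array([-0.00073935, -0.00222531,  0.00207024, -0.00010287, -0.00180129,
       -0.00045303]), 'joint_torque': array([ 1.79814841e-03, -4.64692783e+01,  2.70583212e+01,  1.20410789e-02,
       -4.59147600e-05, -1.42718370e-06]), 'tcp_pos': array([ 0.19693167, -0.53962843,  0.24744359]), 'ee_rot': array([-3.09183367e+00, -5.46359200e-01,  1.55085329e-04]), 'force': array([-0.7515346 ,  0.51584313,  0.07546699]), 'moment': array([-0.03573505,  0.00494572, -0.03066554]), 'width': 0.08518309777751902}
```

View pics/scene0.png

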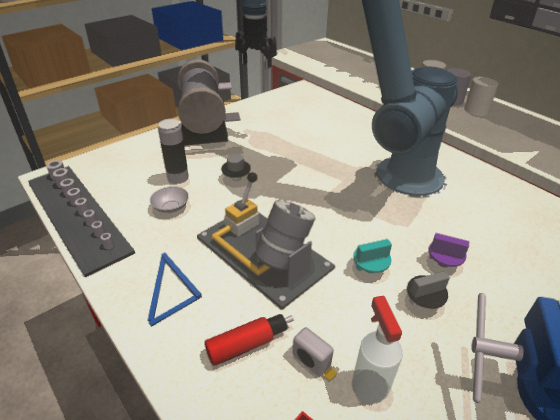

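View pics/top0.png

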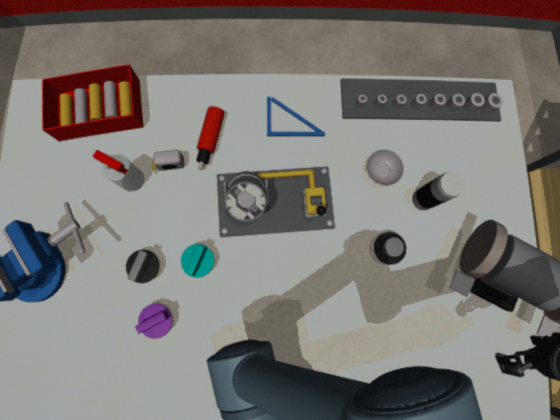

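Two views taken. Cap candidates, by top / scene pixels:
- **Black flange, grey bar:** (142,265) / (428,290). This fits the description.
- **Turquoise look-alike:** (197,260) / (373,257).
- **Purple look-alike:** (155,320) / (448,250).
- **Plain plug with round knob:** (390,248) / (236,165).

The collar is at top (246,200) and scene (293,212). The valve ball is at top (321,210) and scene (252,178). I'll confirm in an enlarged composite.

```bash
python3 - <<'E'
from h import *
t=load("top0");s=load("scene0")
def crop(z,x,y,w,h,k): return cv2.resize(z["im"][y:y+h,x:x+w],None,fx=k,fy=k,interpolation=cv2.INTER_CUBIC)
A=np.hstack([crop(t,107,230,80,60,5),crop(t,206,165,80,60,5)])
B=np.hstack([crop(s,388,258,80,60,5),crop(s,253,185,80,60,5)])
cv2.imwrite("pics/c1.png",np.vstack([A,B]))
for z,n,uv in((t,"top",[(142,265),(246,200),(321,210),(390,248)]),(s,"scene",[(428,285),(293,212),(252,178)])):
    print(n,dep(z,uv).round(3).tolist())
# clusters
for n,z in(("top",t),("scene",s)):
    uv,P=cloud(z)
    c=dep(t,[(142,265)])[0]
    m=(np.hypot(*(P[:,:2]-c[:2]).T)<.07)
    for lo,hi in((.03,.05),(.07,.09)):
        q=P[m&(P[:,2]>lo)&(P[:,2]<hi)]
        if len(q)>5:
            r=cv2.minAreaRect((q[:,:2]*1000).astype(np.float32)); print(n,"cap",lo,len(q),q.mean(0).round(4),np.round(r[0],1),np.round(r[1],1),r[2].__round__(1) if 1 else 0)
E
```

```text
top [[0.396, 0.312, 0.079], [0.547, 0.044, 0.152], [0.519, -0.136, 0.162], [0.433, -0.327, 0.073]]
scene [[0.411, 0.332, 0.074], [0.519, 0.018, 0.131], [0.529, -0.125, 0.154]]
top cap 0.03 531 [0.3938 0.3187 0.0407] [394.8 326.3] [84.1 90.2] 0.1
top cap 0.07 297 [0.3942 0.3241 0.0796] [394.7 324.8] [22.6 79.9] 65.9
scene cap 0.03 611 [0.4081 0.3388 0.0413] [401.3 328.1] [78.8 89. ] 5.3
scene cap 0.07 378 [0.3997 0.329  0.0789] [395.7 327.9] [23.7 81.3] 66.9
```

View pics/c1.png

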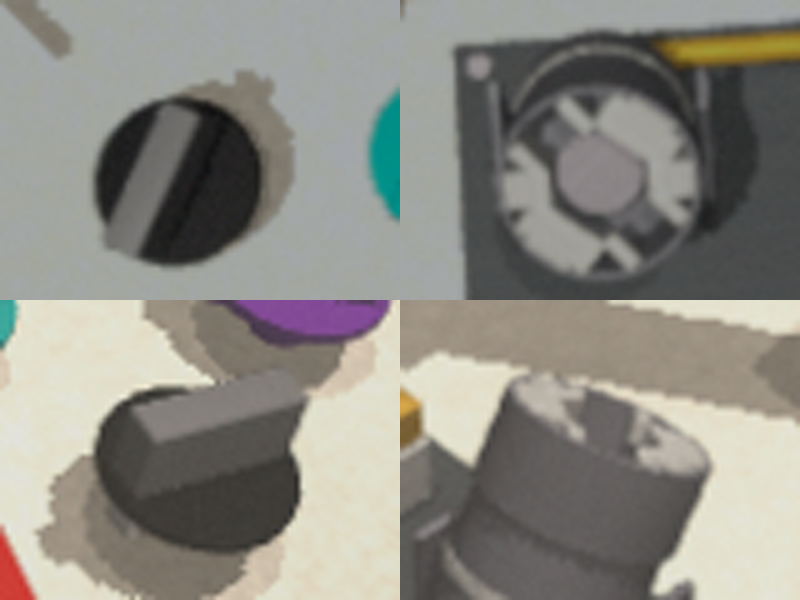

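Composite confirms it: the black-flange cap's bar runs upper right to lower left in the top view. The collar slots show at crop (550,130) and (635,225), and the disc is at crop (600,175). Now I'll fit the rim plane and rectify the mouth.

```bash
cat >> h.py <<'E'
def rectify(z,c,A,half=.06,n=480):
    g=np.linspace(-half,half,n);X,Y=np.meshgrid(g,-g)
    W=c+X.reshape(-1,1)*A[:,0]+Y.reshape(-1,1)*A[:,1]
    q=proj(z,W).astype(np.float32).reshape(n,n,2)
    return cv2.remap(z["im"],q[...,0],q[...,1],cv2.INTER_CUBIC),cv2.remap(z["d"],q[...,0],q[...,1],cv2.INTER_NEAREST)
def fitmouth(z,c,nz,it=12):
    uv,P=cloud(z)
    for i in range(it):
        d=(P-c);h=d@nz;r=np.linalg.norm(d-h[:,None]*nz,axis=1)
        m=(abs(h)<max(.012*.75**i,.003))&(r>.025)&(r<.055)
        q=P[m];pc=q.mean(0);nz=np.linalg.svd(q-pc)[2][2];nz*=np.sign(nz[2])
        x=np.cross([0,1,0],nz);x/=np.linalg.norm(x);y=np.cross(nz,x)
        p2=np.c_[(q-pc)@x,(q-pc)@y];(a,b),rad=cv2.minEnclosingCircle((p2*1000).astype(np.float32))
        c=pc+(a*x+b*y)/1000
    return c,nz,rad,len(q),np.c_[x,y,nz]
E
python3 - <<'E'
from h import *
t=load("top0");s=load("scene0")
# station axes from nz lean
out=[]
for n,z in(("top",t),("scene",s)):
    c,nz,rad,k,A=fitmouth(z,np.array([.53,.043,.168]),np.array([-.5,0,.866]))
    print(n,c.round(4),nz.round(3),"lean",np.degrees(np.arccos(nz[2])).round(1),"az",np.degrees(np.arctan2(nz[1],nz[0])).round(1),rad,k)
    out.append(rectify(z,c,A)[0])
    # ball
    uv,P=cloud(z);m=(np.linalg.norm(P-[.52,-.132,.15],axis=1)<.035)&(P[:,2]>.13);q=P[m]
    L=np.linalg.lstsq(np.c_[2*q,np.ones(len(q))],(q**2).sum(1),rcond=None)[0];print("ball",L[:3].round(4),np.sqrt(L[3]+L[:3]@L[:3]).round(4),len(q),q[:,2].max())
cv2.imwrite("pics/r1.png",np.hstack([cv2.resize(o,(400,400)) for o in out]))
E
```

```text
top [0.5394 0.0434 0.1676] [-0.5   -0.03   0.866] lean 30.0 az -176.5 49.30723571777344 677
ball [ 0.52   -0.1384  0.1505] 0.0116 88 0.16459954641211394
scene [0.5408 0.048  0.1671] [-0.486 -0.026  0.874] lean 29.1 az -176.9 50.480587005615234 348
ball [ 0.5226 -0.1346  0.1454] 0.0138 97 0.16169386123228535
```

View pics/r1.png

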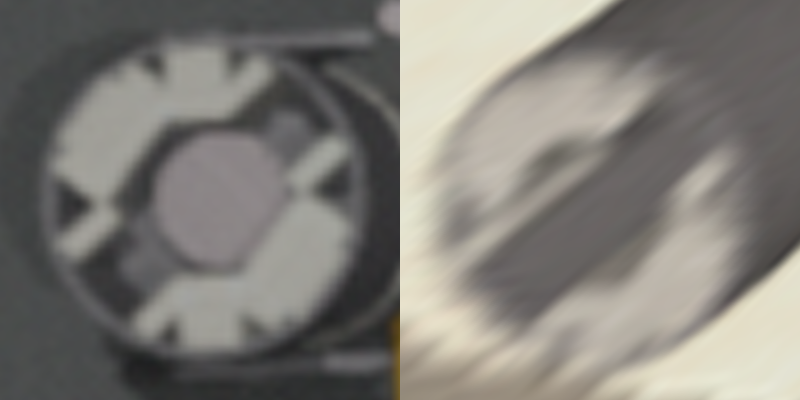

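The rectified top view puts the ring centre at about (202,198), with the slots along (305,103)–(100,292). That is roughly 43° in the rim frame. Next I'll compute the hover over the cap.

```bash
cat >> h.py <<'E'
def down(az,zdir=(0,0,-1)):
    "tool orientation with z=zdir and x near azimuth az(deg)"
    z=np.array(zdir,float);z/=np.linalg.norm(z);x=np.array([np.cos(np.radians(az)),np.sin(np.radians(az)),0]);x-=z*(x@z);x/=np.linalg.norm(x)
    return np.c_[x,np.cross(z,x),z]
def row(p,M,s=None):
    s=s or manip.get_state();B=R.from_rotvec(s["ee_rot"]).as_matrix()
    return np.r_[B.T@(np.asarray(p)-s["tcp_pos"]),R.from_matrix(B.T@M).as_rotvec()].round(4).tolist()
E
python3 - <<'E'
from h import *
t=load("top0");uv,P=cloud(t)
m=(P[:,0]>.15)&(P[:,0]<.6)&(P[:,1]<-.25)&(P[:,2]>.1);q=P[m]
for y in np.arange(-.7,-.25,.05):
    k=q[(q[:,1]>=y)&(q[:,1]<y+.05)]
    if len(k): print(round(y,2),k[:,0].min().round(2),k[:,0].max().round(2),k[:,2].max().round(2))
print(row([.36,-.25,.30],down(75)));print(row([.42,.05,.30],down(120)));print(row([.395,.326,.21],down(156)))
print(manip.tcp_to_tips)
E
```

```text
-0.7 0.2 0.42 0.22
-0.65 0.22 0.45 0.31
-0.6 0.2 0.49 0.32
-0.55 0.16 0.48 0.43
-0.5 0.16 0.6 0.35
-0.45 0.54 0.6 0.19
[0.2525, -0.2163, -0.0521, -0.0016, -0.0011, -0.9592]
[0.4116, -0.4776, -0.0516, -0.0012, -0.0018, -1.7446]
[0.4827, -0.7453, 0.0389, -0.0006, -0.0023, -2.3729]
0.017
```

Emit:
carry_out(plan=[0.2525,-0.216,-0.052,0,0,-0.96,0,0.2525,-0.216,-0.052,0,0,-0.96,0,0.2525,-0.216,-0.052,0,0,-0.96,0,0.2525,-0.216,-0.052,0,0,-0.96,0,0.2525,-0.216,-0.052,0,0,-0.96,0,0.2525,-0.216,-0.052,0,0,-0.96,0,0.41,-0.478,-0.052,0,0,-1.745,0,0.41,-0.478,-0.052,0,0,-1.745,0,0.41,-0.478,-0.052,0,0,-1.745,0,0.41,-0.478,-0.052,0,0,-1.745,0,0.41,-0.478,-0.052,0,0,-1.745,0,0.483,-0.745,0.039,0,-0.002,-2.373,0,0.483,-0.745,0.039,0,-0.002,-2.373,0,0.483,-0.745,0.039,0,-0.002,-2.373,0,0.483,-0.745,0.039,0,-0.002,-2.373,0,0.483,-0.745,0.039,0,-0.002,-2.373,0,0.483,-0.745,0.039,0,-0.002,-2.373,0,0.483,-0.745,0.039,0,-0.002,-2.373,0])

```text
t: 2.35
tcp_pos: [0.3953, 0.3246, 0.2091]
ee_rot: [-0.653, -3.073, 0.004]
force: [0.3, -0.0, 0.6]
width: 0.0857
```

```bash
python3 - <<'E'
from h import *
s=manip.get_state();print(s["t"],s["tcp_pos"],s["joint_positions"].round(3),R.from_rotvec(s["ee_rot"]).as_matrix().round(3).tolist())
save("wrist","w1");z=load("w1");uv,P=cloud(z)
m=(np.hypot(P[:,0]-.395,P[:,1]-.326)<.07)
for lo,hi in((.03,.05),(.07,.09)):
    q=P[m&(P[:,2]>lo)&(P[:,2]<hi)]
    r=cv2.minAreaRect((q[:,:2]*1000).astype(np.float32)); print(lo,len(q),np.median(q[:,2]).round(4),np.round(r[0],1),np.round(r[1],1),r[2])
E
```

```text
2.35 [0.39526904 0.32459604 0.20908429] [ 0.565  0.266 -0.178  1.128 -0.002  0.983] [[-0.914, 0.407, -0.001], [0.407, 0.914, -0.003], [-0.001, -0.003, -1.0]]
0.03 6050 0.0429 [391.6 328.2] [89.8 86.9] 66.6814956665039
0.07 3243 0.0827 [392.5 327.5] [22.  79.6] 67.68889617919922
```

View pics/w1.png

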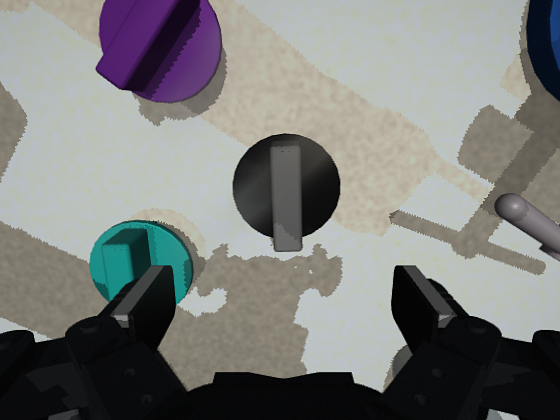

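Wrist view: the black cap is at (286,187) with its bar vertical in the image between the jaws. The turquoise one at (142,265) is clear of the left finger. Descend and grasp.

Emit:
carry_out(plan=[0.003,0.0015,0.06,0,0,-0.023,0.25,0.003,0.0015,0.11,0,0,-0.023,0.25,0.003,0.0015,0.135,0,0,-0.023,0.25,0.003,0.0015,0.144,0,0,-0.023,0.25,0.003,0.0015,0.144,0,0,-0.023,0.25,0.003,0.0015,0.144,0,0,-0.023,1,0.003,0.0015,0.144,0,0,-0.023,1,0.003,0.0015,0.144,0,0,-0.023,1,0.003,0.0015,0.144,0,0,-0.023,1,0.003,0.0015,0.144,0,0,-0.023,1,0.003,0.0015,0.144,0,0,-0.023,1])

```text
t: 3.78
tcp_pos: [0.3942, 0.3281, 0.0664]
ee_rot: [0.617, 3.078, -0.0]
force: [-0.6, -1.6, 7.2]
width: 0.0216
```

```bash
cat >> h.py <<'E'
def mouthM(A,deg):
    a=np.radians(deg);x=A[:,0]*np.cos(a)+A[:,1]*np.sin(a);z=-A[:,2];return np.c_[x,np.cross(z,x),z]
def basis(nz):
    nz=np.array(nz,float);nz/=np.linalg.norm(nz);x=np.cross([0,1,0],nz);x/=np.linalg.norm(x);return np.c_[x,np.cross(nz,x),nz]
E
python3 - <<'E'
from h import *
A=basis([-.5,-.03,.866]);c=np.array([.54,.045,.1675]);M=mouthM(A,223)
print(row([.40,.30,.28],down(157)));print(row(c+.21*A[:,2],M))
t=load("top0");print(manip.get_state()["joint_positions"].round(2))
E
```

```text
[-0.0166, -0.0236, -0.2135, 0.0002, 0.0021, 0.0057]
[-0.1498, -0.2512, -0.2826, 0.0661, -0.548, -1.1265]
[ 0.57  0.39 -0.41  0.78 -0.    0.97]
```

Emit:
carry_out(plan=[0,0,-0.04,0,0,0,1,0,0,-0.1,0,0,0,1,-0.01,-0.015,-0.16,0,0,0,1,-0.017,-0.024,-0.21,0,0,0,1,-0.05,-0.08,-0.23,0.015,-0.11,-0.225,1,-0.08,-0.12,-0.245,0.025,-0.22,-0.45,1,-0.11,-0.17,-0.26,0.04,-0.33,-0.675,1,-0.13,-0.21,-0.27,0.05,-0.44,-0.9,1,-0.15,-0.251,-0.2825,0.066,-0.548,-1.1265,1,-0.15,-0.251,-0.2825,0.066,-0.548,-1.1265,1,-0.15,-0.251,-0.2825,0.066,-0.548,-1.1265,1,-0.15,-0.251,-0.2825,0.066,-0.548,-1.1265,1])

```text
t: 5.28
tcp_pos: [0.4329, 0.0381, 0.3467]
ee_rot: [-0.973, 2.454, -0.221]
force: [-0.9, 0.5, -2.6]
width: 0.0213
```

```bash
python3 - <<'E'
from h import *
s=manip.get_state();print(s["t"],s["tcp_pos"],s["joint_positions"].round(3),s["width"],s["force"])
save("wrist","w2");save("top","top2");save("scene","scene2")
z=load("w2")
A=basis([-.5,-.03,.866]);c=np.array([.54,.045,.1675])
try:
    c2,nz,rad,k,A2=fitmouth(z,c,A[:,2]);print(c2.round(4),nz.round(3),rad,k)
except Exception as e: print(e)
cv2.imwrite("pics/r2.png",np.hstack([z["im"],rectify(z,c,A,n=420)[0]])[:, :980] if 0 else np.hstack([cv2.resize(z["im"],(440,330)),cv2.resize(rectify(z,c,A)[0],(330,330))]))
# cap flange in tool frame
uv,P=cloud(z);B=R.from_rotvec(s["ee_rot"]).as_matrix();Q=(P-s["tcp_pos"])@B
m=(np.hypot(Q[:,0],Q[:,1])<.06)&(Q[:,2]>.0)&(Q[:,2]<.06);q=Q[m]
print("flange",len(q),np.percentile(q,[1,50,99],axis=0).round(4).tolist())
f=q[(q[:,2]>.015)&(q[:,2]<.035)]
(a,b),r=cv2.minEnclosingCircle((f[:,:2]*1000).astype(np.float32));print(a,b,r,np.median(f[:,2]))
E
```

```text
5.275 [0.4329264  0.03805058 0.34666396] [-0.118 -0.362 -0.558  0.862  0.086 -0.85 ] 0.02133092182504611 [-0.87009396  0.54527072 -2.63784024]
[0.5317 0.0381 0.1658] [-0.504 -0.041  0.863] 47.563838958740234 1338
flange 13142 [[-0.0158, -0.0422, 0.0014], [0.0161, 0.0001, 0.0231], [0.0433, 0.043, 0.0262]]
-0.03985965624451637 0.3678224980831146 44.975547790527344 0.02317045679930948
```

View pics/r2.png

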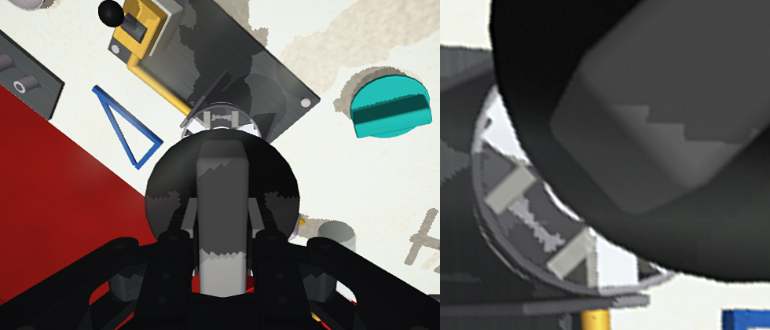

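Wrist view: the cap is held squarely, with its flange at (222,195) and centred within 0.4 mm of the tool axis. The mouth is mostly hidden behind it, with one slot visible at (222,118). I'll sidestep along tool −x to see the whole mouth.

Emit:
carry_out(plan=[-0.05,0,0,0,0,0,1,-0.08,0,0,0,0,0,1,-0.08,0,0,0,0,0,1,-0.08,0,0,0,0,0,1])

```text
t: 5.92
tcp_pos: [0.4847, 0.0935, 0.378]
ee_rot: [-0.978, 2.452, -0.221]
force: [-0.2, 0.0, -1.9]
width: 0.0213
```

```bash
python3 - <<'E'
from h import *
s=manip.get_state();print(s["t"],s["tcp_pos"],s["joint_positions"].round(3))
save("wrist","w3")
z=load("w3")
A=basis([-.5,-.03,.866]);c=np.array([.54,.045,.1675])
c2,nz,rad,k,A2=fitmouth(z,c,A[:,2]);print(c2.round(4),nz.round(3),rad,k)
print("in A:",((c2-c)@A).round(4))
A=basis(nz);im,d=rectify(z,c2,A);cv2.imwrite("pics/r3.png",np.hstack([cv2.resize(z["im"],(320,240),interpolation=cv2.INTER_AREA),np.zeros((240,0,3),np.uint8)]) if 0 else im)
im0=z["im"];cv2.imwrite("pics/r3.png",np.hstack([cv2.copyMakeBorder(cv2.resize(im0,(320,240)),0,240,0,0,cv2.BORDER_CONSTANT),im]))
E
```

```text
5.925 [0.4846838  0.09353391 0.37795948] [ 0.063 -0.234 -0.399  0.886 -0.002 -0.696]
[0.5383 0.0459 0.1698] [-0.5   -0.034  0.866] 49.19656753540039 5498
in A: [-0.0003  0.001   0.0028]
```

View pics/r3.png

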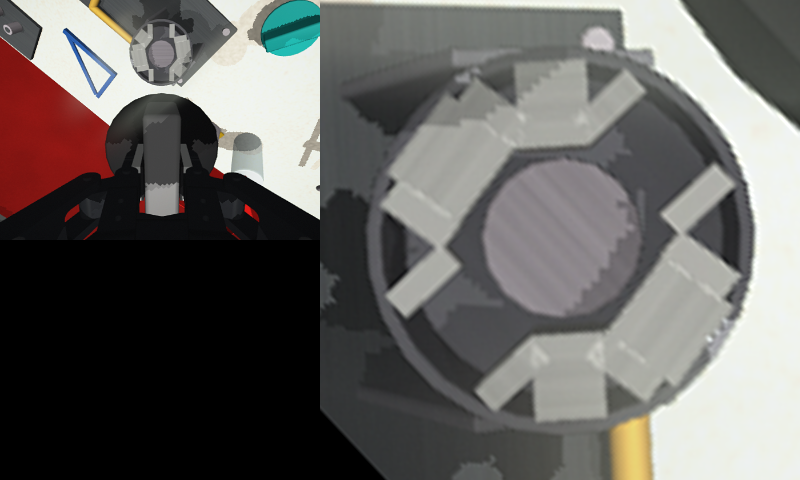

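Clear view of the mouth. The ring is centred at (560,240), which matches the fit. The slot mid-lines at (683,127) and (438,354) give 43°.

```bash
python3 - <<'E'
from h import *
nz=[-.5,-.034,.866];A=basis(nz);c=np.array([.5383,.0459,.1698]);M=mouthM(A,223)
for h in(.02,): print(row(c-M@np.array([0,.0004,.0642])+A[:,2]*h,M))
E
```

```text
[0.0782, -0.0009, 0.1217, -0.0007, -0.0066, 0.0001]
```

Emit:
carry_out(plan=[0.04,0,0.03,0,0,0,1,0.07,-0.001,0.07,0,-0.006,0,1,0.078,-0.001,0.1,0,-0.0065,0,1,0.078,-0.001,0.122,0,-0.0065,0,1,0.078,-0.001,0.122,0,-0.0065,0,1,0.078,-0.001,0.122,0,-0.0065,0,1])

```text
t: 6.72
tcp_pos: [0.4975, 0.0425, 0.2443]
ee_rot: [-0.975, 2.444, -0.219]
force: [0.6, -0.2, -1.8]
width: 0.021
```

```bash
cat > chk.py <<'E'
from h import *
nz=[-.5,-.034,.866];A=basis(nz);c=np.array([.5383,.0459,.1698]);M=mouthM(A,223)
s=manip.get_state();B=R.from_rotvec(s["ee_rot"]).as_matrix();o=s["tcp_pos"]+B@[0,.0004,.0642]
print("t",s["t"],"cap in mouth mm",((o-c)@A*1000).round(1),"tilt",np.degrees(np.arccos(B[:,2]@-A[:,2])).round(2),"turn about tool z",np.degrees(R.from_matrix(M.T@B).as_rotvec()).round(1),"F_tool",(B.T@s["force"]).round(1),"M",(B.T@s["moment"]).round(2),"w",round(s["width"],4),s["joint_positions"].round(2))
E
python3 chk.py
```

```text
t 6.725 cap in mouth mm [ 1.8 -0.2 20.8] tilt 0.18 turn about tool z [ 0.2 -0.1  0. ] F_tool [0.4 0.1 1.9] M [-0.42  0.51 -0.02] w 0.021 [-0.09 -0.18 -0.71  0.52  0.08 -0.83]
```

Emit:
carry_out(plan=[0.0013,0.0012,0.006,0,0,0,1,0.0013,0.0012,0.016,0,0,0,1,0.0013,0.0012,0.022,0,0,0,1,0.0013,0.0012,0.028,0,0,0,1,0.0013,0.0012,0.033,0,0,0,1,0.0013,0.0012,0.037,0,0,0,1,0.0013,0.0012,0.037,0,0,0,1])

```text
t: 7.6
tcp_pos: [0.5146, 0.044, 0.2103]
ee_rot: [-0.976, 2.444, -0.218]
force: [-1.1, 0.2, -2.2]
width: 0.0211
```

```bash
python3 chk.py
```

```text
t 7.6 cap in mouth mm [ -0.4   0.  -17.2] tilt 0.12 turn about tool z [ 0.1 -0.1 -0. ] F_tool [1.4 1.5 1.4] M [-0.42  0.54 -0.01] w 0.0211 [-0.08 -0.11 -0.75  0.41  0.07 -0.82]
```

Emit:
carry_out(plan=[0,0,0.005,0,0,0,1,0,0,0.01,0,0,0,1,0,0,0.013,0,0,0,1,0,0,0.015,0,0,0,1,0,0,0.015,0,0,0,1,0,0,0.015,0,0,0,1])

```text
t: 8.35
tcp_pos: [0.5225, 0.0445, 0.1983]
ee_rot: [-0.976, 2.443, -0.219]
force: [-5.6, 0.3, 5.9]
width: 0.0213
```

```bash
python3 chk.py
```

```text
t 8.35 cap in mouth mm [  0.5  -0.  -31.6] tilt 0.21 turn about tool z [ 0.2 -0.1 -0. ] F_tool [ 1.   1.7 -7.9] M [-0.65  0.71  0.01] w 0.0213 [-0.08 -0.09 -0.76  0.37  0.07 -0.82]
```

Measured depth is −31.6 mm. The spring reads about 9.5 N, so the plunger is at roughly 10.6 mm. Pushing 1 mm more and turning clockwise.

Emit:
carry_out(plan=[0,0,0.001,0,0,0,1,0,0,0.001,0,0,0.12,1,0,0,0.001,0,0,0.24,1,0,0,0.001,0,0,0.36,1,0,0,0.001,0,0,0.48,1,0,0,0.001,0,0,0.48,1])

```text
t: 9.1
tcp_pos: [0.5231, 0.0444, 0.1976]
ee_rot: [-0.364, 2.589, -0.052]
force: [-5.4, 0.3, 6.6]
width: 0.0209
```

```bash
python3 chk.py
```

```text
t 9.1 cap in mouth mm [  0.8  -0.1 -32.5] tilt 0.23 turn about tool z [ 0.1 -0.2 27.5] F_tool [ 1.1  1.  -8.4] M [-0.19  0.93  0.1 ] w 0.0209 [-0.08 -0.08 -0.76  0.37  0.07 -0.34]
```

Emit:
carry_out(plan=[0,0,0,0,0,0.14,1,0,0,0,0,0,0.28,1,0,0,0,0,0,0.42,1,0,0,0,0,0,0.56,1,0,0,0,0,0,0.7,1,0,0,0,0,0,0.8,1,0,0,0,0,0,0.88,1,0,0,0,0,0,0.94,1,0,0,0,0,0,0.97,1,0,0,0,0,0,0.97,1])

```text
t: 10.35
tcp_pos: [0.5234, 0.0445, 0.1978]
ee_rot: [0.894, 2.486, 0.286]
force: [-5.4, 0.0, 6.9]
width: 0.0211
```

```bash
python3 chk.py
```

```text
t 10.35 cap in mouth mm [  1.6  -0.  -32.4] tilt 0.26 turn about tool z [ 0.  -0.3 83.1] F_tool [ 1.2 -0.6 -8.6] M [0.5  0.59 0.03] w 0.0211 [-0.08 -0.08 -0.76  0.37  0.07  0.63]
```

Emit:
carry_out(plan=[0,0,0,0,0,0.04,1,0,0,0,0,0,0.08,1,0,0,0,0,0,0.08,1,0,0,0,0,0,0.08,1])

```text
t: 10.85
tcp_pos: [0.5232, 0.0443, 0.1977]
ee_rot: [0.99, 2.456, 0.31]
force: [-6.4, -2.6, 7.1]
width: 0.0215
```

```bash
python3 chk.py
```

```text
t 10.85 cap in mouth mm [  1.4  -0.4 -32.4] tilt 0.26 turn about tool z [ 0.1 -0.3 87.4] F_tool [-0.2 -3.  -9.5] M [ 0.86  0.44 -1.5 ] w 0.0215 [-0.08 -0.08 -0.76  0.37  0.07  0.71]
```

The −1.5 N·m about the tool axis shows the stop is reached. Relaxing the twist a little and letting the spring lift the cap.

Emit:
carry_out(plan=[0,0,0,0,0,-0.03,1,0,0,-0.003,0,0,-0.03,1,0,0,-0.005,0,0,-0.03,1,0,0,-0.007,0,0,-0.03,1,0,0,-0.007,0,0,-0.03,1,0,0,-0.007,0,0,-0.03,1])

```text
t: 11.6
tcp_pos: [0.5197, 0.0441, 0.2036]
ee_rot: [0.957, 2.467, 0.302]
force: [-2.5, -1.4, 4.6]
width: 0.021
```

```bash
python3 chk.py
```

```text
t 11.6 cap in mouth mm [  1.2  -0.2 -25.6] tilt 0.23 turn about tool z [ 0.1 -0.2 85.9] F_tool [-0.9 -0.8 -5.3] M [ 0.44 -0.01 -0.31] w 0.021 [-0.08 -0.1  -0.76  0.38  0.07  0.68]
```

Emit:
carry_out(plan=[0,0,0,0,0,0,0.4,0,0,0,0,0,0,0.4,0,0,0,0,0,0,0.4,0,0,-0.01,0,0,0,0.4,0,0,-0.04,0,0,0,0.4,0,0,-0.09,0,0,0,0.4,0,0,-0.14,0,0,0,0.4,0,0,-0.14,0,0,0,0.4,0,0,-0.14,0,0,0,0.4])

```text
t: 12.72
tcp_pos: [0.4488, 0.0396, 0.3242]
ee_rot: [0.957, 2.468, 0.303]
force: [-1.1, -0.3, -0.8]
width: 0.0515
```

```bash
python3 - <<'E'
from h import *
exec(open("chk.py").read())
save("wrist","w4");z=load("w4");save("top","top4")
uv,P=cloud(z);Q=(P-c)@A
r=np.hypot(Q[:,0],Q[:,1])
for n,lo,hi,rr in(("bar",.045,.065,.05),("flange",.008,.025,.055),("rim",-.004,.004,.055)):
    q=Q[(r<rr)&(Q[:,2]>lo)&(Q[:,2]<hi)]
    if len(q)<20: print(n,len(q));continue
    b=cv2.minAreaRect((q[:,:2]*1000).astype(np.float32));print(n,len(q),np.median(q[:,2]).round(4),np.round(b[0],1),np.round(b[1],1),b[2], "plane n",np.linalg.svd(q-q.mean(0))[2][2].round(3))
for n in("w4","top4"):
    z=load(n);uv,P=cloud(z);m=(np.linalg.norm(P-[.52,-.136,.15],axis=1)<.035)&(P[:,2]>.135);q=P[m]
    if len(q)>20:
        L=np.linalg.lstsq(np.c_[2*q,np.ones(len(q))],(q**2).sum(1),rcond=None)[0];print("ball",L[:3].round(4),np.sqrt(L[3]+L[:3]@L[:3]).round(4),len(q))
z=load("w4");im,d=rectify(z,c+.016*A[:,2],A)
cv2.imwrite("pics/r4.png",np.hstack([cv2.resize(z["im"],(400,300)),cv2.resize(im,(300,300))]))
E
```

```text
t 12.725 cap in mouth mm [1.000e-01 0.000e+00 1.144e+02] tilt 0.2 turn about tool z [ 0.  -0.2 85.9] F_tool [ 0.7 -1.1  0.1] M [ 0.27  0.35 -0.04] w 0.0515 [-0.11 -0.33 -0.6   0.78  0.09  0.65]
bar 3229 0.0558 [-0.1 -0.6] [21.5 79.2] 47.58848571777344 plane n [-0.012 -0.003  1.   ]
flange 6153 0.016 [-0.4  0.5] [89.3 86.4] 47.550445556640625 plane n [ 0.001 -0.     1.   ]
rim 927 -0.0001 [-12.4  11.6] [97.1 63.7] 47.16017532348633 plane n [0.    0.001 1.   ]
ball [ 0.5209 -0.1362  0.1499] 0.0138 707
ball [ 0.52   -0.1379  0.1503] 0.012 88
```

View pics/r4.png

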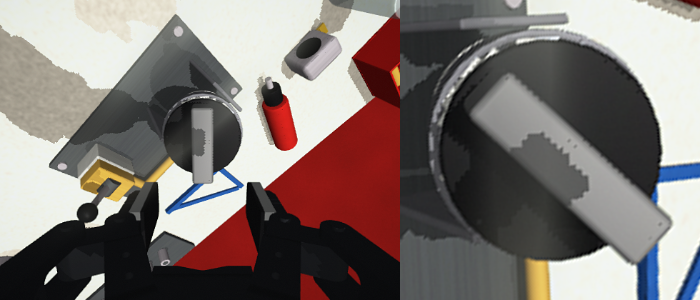

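Cap checks from the wrist view: bar top is +55.8 mm and flange top +16 mm from the rim, so the origin sits at −25 mm. It is turned about 85°, untilted and centred, so it is locked. The ball is at (88,212), measured at (0.5205, −0.137, 0.150). Next is the lever, with the jaws shut.

```bash
python3 - <<'E'
from h import *
for p in([.46,-.14,.26],[.474,-.140,.156]): print(row(p,down(184)))
E
```

```text
[-0.1083, -0.1473, 0.0538, 0.2114, 0.496, -0.791]
[-0.0813, -0.1769, 0.1508, 0.2114, 0.496, -0.791]
```

Emit:
carry_out(plan=[-0.06,-0.08,-0.01,0.07,0.165,-0.26,1,-0.108,-0.147,0.054,0.211,0.496,-0.791,1,-0.108,-0.147,0.054,0.211,0.496,-0.791,1,-0.108,-0.147,0.054,0.211,0.496,-0.791,1,-0.108,-0.147,0.054,0.211,0.496,-0.791,1,-0.108,-0.147,0.054,0.211,0.496,-0.791,1,-0.108,-0.147,0.054,0.211,0.496,-0.791,1,-0.095,-0.162,0.1,0.211,0.496,-0.791,1,-0.081,-0.177,0.151,0.211,0.496,-0.791,1,-0.081,-0.177,0.151,0.211,0.496,-0.791,1,-0.081,-0.177,0.151,0.211,0.496,-0.791,1])

```text
t: 14.2
tcp_pos: [0.475, -0.1402, 0.1586]
ee_rot: [-0.109, 3.136, -0.0]
force: [0.1, -0.4, 0.3]
width: 0.0002
```

```bash
python3 - <<'E'
from h import *
s=manip.get_state();print(s["tcp_pos"],s["force"],s["width"],s["joint_positions"].round(2))
for x,y in((.52,-.137),(.588,-.133)): print(row([x,y,.156],down(184)))
E
```

```text
[ 0.4749614  -0.14018071  0.15862543] [ 0.13345387 -0.41738292  0.34362604] 0.00016629580601784728 [-0.42  0.26 -0.32  0.99  0.   -0.49]
[-0.0451, 0.0001, 0.0028, -0.0004, 0.0034, -0.0006]
[-0.1133, -0.0007, 0.003, -0.0004, 0.0034, -0.0006]
```

Push along tool −x (away from the robot), at moderate speed and slower near the end.

Emit:
carry_out(plan=[-0.015,0,0.003,0,0,0,1,-0.03,0,0.003,0,0,0,1,-0.045,0,0.003,0,0,0,1,-0.06,0,0.003,0,0,0,1,-0.075,0,0.003,0,0,0,1,-0.09,0,0.003,0,0,0,1,-0.1,0,0.003,0,0,0,1,-0.106,0,0.003,0,0,0,1,-0.11,0,0.003,0,0,0,1,-0.11,0,0.003,0,0,0,1])

```text
t: 15.45
tcp_pos: [0.583, -0.1325, 0.1548]
ee_rot: [0.109, -3.139, 0.001]
force: [-5.6, -1.5, 3.2]
width: 0.0
```

```bash
cat > ball.py <<'E'
from h import *
import sys
s=manip.get_state();print(s["t"],s["tcp_pos"],s["force"])
for n in("scene","top"):
    save(n,n+sys.argv[1]);z=load(n+sys.argv[1]);uv,P=cloud(z)
    bb=z["im"][uv[:,1],uv[:,0]].max(1)
    m=(abs(P[:,0]-.60)<.04)&(abs(P[:,1]+.132)<.035)&(P[:,2]>.12)&(P[:,2]<.175)&(bb<70);q=P[m]
    print(n,len(q),np.percentile(q,[2,50,98],axis=0).round(3).tolist() if len(q) else "")
E
python3 ball.py 5
```

```text
15.45 [ 0.58295083 -0.13249144  0.15475041] [-5.59313416 -1.50801041  3.17154359]
scene 115 [[0.579, -0.132, 0.144], [0.605, -0.12, 0.155], [0.618, -0.115, 0.172]]
top 0
```

Emit:
carry_out(plan=[-0.003,0,0,0,0,0,1,-0.003,0,0,0,0,0,1,0.01,0,0,0,0,0,1,0.05,0,0,0,0,0,1,0.07,0,-0.06,0,0,0,1,0.07,0,-0.11,0,0,0,1,0.1,0,-0.15,0,0,0,1,0.1,0,-0.15,0,0,0,1])

```text
t: 16.55
tcp_pos: [0.4853, -0.1401, 0.3088]
ee_rot: [-0.108, 3.13, -0.005]
force: [0.4, 0.0, -0.7]
width: 0.0
```

```bash
python3 - <<'E'
from h import *
s=manip.get_state();print(s["t"],s["tcp_pos"],s["force"])
c=np.array([.5383,.0459,.1698]);A=basis([-.5,-.034,.866])
for n in("scene","wrist","top"):
    save(n,n+"6");z=load(n+"6");uv,P=cloud(z);v=z["im"][uv[:,1],uv[:,0]].max(1)
    q=P[(abs(P[:,0]-.57)<.09)&(abs(P[:,1]+.132)<.03)&(P[:,2]>.13)&(P[:,2]<.18)&(v<80)]
    if len(q)>20:
        L=np.linalg.lstsq(np.c_[2*q,np.ones(len(q))],(q**2).sum(1),rcond=None)[0];print(n,"ball",L[:3].round(4),np.sqrt(L[3]+L[:3]@L[:3]).round(4),len(q))
    Q=(P-c)@A;m=(np.hypot(Q[:,0],Q[:,1])<.05)
    for nm,lo,hi in(("bar",.045,.065),("flange",.008,.025)):
        q=Q[m&(Q[:,2]>lo)&(Q[:,2]<hi)]
        if len(q)>50: b=cv2.minAreaRect((q[:,:2]*1000).astype(np.float32));print(n,nm,np.median(q[:,2]).round(4),np.round(b[0],1),np.round(b[1],1),round(b[2],1))
a=load("scene6")["im"];b=load("top6")["im"]
cv2.imwrite("pics/f.png",np.hstack([cv2.resize(a[140:280,180:350],None,fx=2.35,fy=2.35),cv2.resize(b[140:280,200:370],None,fx=2.35,fy=2.35)]))
E
```

```text
16.55 [ 0.48527927 -0.1400562   0.30876662] [ 0.39258905  0.0102853  -0.73985016]
scene ball [ 0.6081 -0.127   0.1475] 0.0108 70
scene bar 0.0508 [2.2 2. ] [25.  79.5] 46.9
scene flange 0.0135 [16.2 14.4] [55.  89.3] 41.3
wrist bar 0.0553 [ 7.7 -7.9] [22.2 61.9] 48.2
wrist flange 0.0159 [  0.8 -11.5] [67.8 89.4] 89.0
top ball [ 0.6054 -0.133   0.1458] 0.0132 84
top bar 0.0534 [ 0.8 -3.4] [22.7 79.4] 47.2
top flange 0.0139 [ 0.7 -2.5] [86.5 89. ] 89.3
```

View pics/f.png

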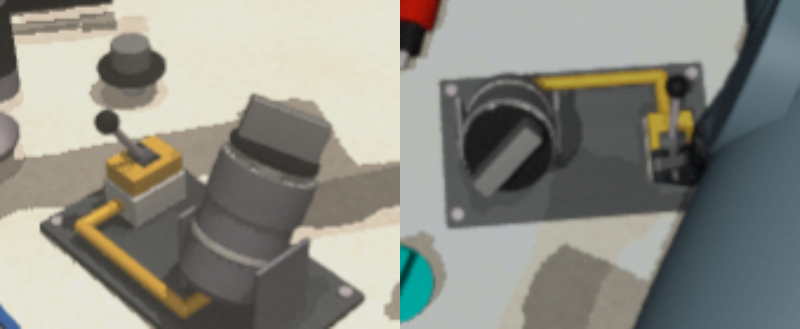

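The lever ball is over: crop (107,122) in scene, (677,87) in top, 85–88 mm of about 89 mm travel. The cap is still seated and the plug is undisturbed at (130,65). Handing in.

```bash
python3 -c "
from cell import manip
print(manip.job_done(),manip.get_state()['t'])"
```

```text
the job is handed in; nothing more can be done
the job is handed in; nothing more can be done
```

The cap is locked in the mouth and the valve lever is over to its far stop. I handed the job in at about 17 s of the 64 s allowed; no verdict is reported.

**What I did**
- I gripped the black-flange cap by its bar, lined its lugs up with the slots and pushed it to about 32 mm deep.
- I turned it clockwise until the stop resisted at −1.5 N·m, then let the spring lift it and released it.
- Only then did I push the lever over with the jaws shut, and backed the arm clear.

**Last checks**
- **Cap:** after release, the wrist camera put its origin 25 mm inside the rim, turned about 85° from the slots, centred within 1 mm and untilted. After the lever move, the wrist camera still read it at about 25 mm deep with the same bar angle.
- **Lever:** the ball travelled about 85–88 mm of the roughly 89 mm full swing, which is at least 1.0 rad. About 5.6 N built up against the far stop.
- **Arm and bystanders:** the arm stands clear with almost no force on it. The plug looked undisturbed in the last picture; I did not measure the other bystanders.

**Disagreements**
- The scene and top cameras read the cap 2–5 mm deeper than the wrist camera, and the two also differ from each other. I put this down to their calibration and partial views.
- The turn came out at 85°, against the nominal 80°.

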